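# Lock the bayonet lid on the specimen canister

## Robot

A 7-joint arm with a two-finger parallel gripper is mounted at the origin on the work surface. World frame = base frame: x ahead of the robot, y to its left, z up, the work surface at z = 0. Lengths are in m, angles in rad, forces in N, time in s.
With the tool pointing down it reaches from about 0.425 to 0.925 m from the base axis. Payload 6.8 kg.
Tool frame: the origin (TCP) lies midway between the tips of the shut fingers; the grasp point (between the pads) lies 19 mm behind it; x points along the fingers, y is the direction in which the jaws open and shut, and the axes are right-handed (so a half turn about x gives the same grasp; the last joint's range is limited). The gripper opens to 85 mm and grips with 20 to 120 N. Pads are 22 mm wide; open, the fingers measure 114 mm over their backs; the gripper's body (76 mm by 85 mm) begins 54 mm behind the grasp point. The pads swing forward as they close: fully open they stand 13 mm farther back than shut.
Start: joints at [1.201, 0.477, 0.022, 1.555, -0.011, 1.109, -0.083], TCP at [0.175, -0.652, 0.231] pointing down, gripper open.
Joint ranges: [-2.96, 2.96], [-0.34, 2.1], [-1.41, 1.46], [0.24, 2.44], [-1.37, 4.51], [0.17, 1.92], [-2.96, 2.96]. Speed limits (rad/s): [2.39, 2.39, 3.14, 3.14, 3.14, 3.14, 3.14].

## Interface

Orientations are given as a rotation vector (axis times angle).
In Python, from bench import r, viewer, nets gives the robot as it stands.
- The arm moves only by the shell command python3 -m pendant 'ROWS' [FORCE]. ROWS is JSON, one flat list of numbers, 5 for each row, row after row: the finger opening in mm, from 0 to 85.4, then the shift along the tool's x, y, z in mm, then the turn about the tool's x in rad. A call has 1 to 20 rows; each row shifts and turns the commanded pose from where the row before left it, along the tool's axes as they then stand; what a row does not reach is not made up. A row lasts 1/8 s, in which the tool goes at most 62.5 mm and 10.7 degrees, less where a joint would pass 70% of its speed; a pose out of reach is approached as far as the arm can. A call with a gripper value outside its range is refused whole. The fingers move at their own pace and stop on an object; FORCE is the grip in N (left out, the last holds). Time passes only in rows, so rows that do not move let the fingers close. It gives the time, the measured TCP pose, the force and the opening at its end, in the units of the state.
- r.get_obs(): the state, without advancing time (a new reading comes with each control period).
- viewer.grab_frame(name): name is "scene" or "top" or "wrist"; returns (picture, depth): 420x560x3 uint8, red, green, blue; 420x560 float32, m along the optical axis (not along the pixel's ray), 0 where there is no reading.
- viewer.calibration(name): a dict with "mtx" (3x3 intrinsics, pixels), "world_to_cam" (4x4, takes a point from world to camera coordinates). Camera axes: x right, y up, looking along -z (the intrinsics and any distortion apply to the point x, -y, -z); pixel columns grow to the right and rows downward; lengths in m; the calibration is good to about 2 mm. A picture is of the moment at which its call begins: read the wrist's pose just before it. calibration takes no time and is no camera call; for the wrist camera it gives the pose at the moment of the call.
- r.hand_in(): hands the job in, once; it reports no verdict.
Trained networks look in the newest picture that a camera, given by its name, has taken for a name from the list of things; names that differ only in an ending like _2 or _b are one class to them, and where a whole thing is asked for, a point or a joint stands for the part that bears it (a point fixed in the world has none). Each returns a list of dicts, best first, with "score" (0 to 1); they miss things now and then, are a little off and sometimes report something else, mostly with a low value. They report only what shows in the picture. A call takes as long as a camera call. They do not tell look-alikes from the thing itself.
- nets.look_for(name, camera): "location" ([x, y, z] in m, in world coordinates, good to about 4 mm: the middle of the surface that is visible of it).
- nets.silhouettes(name, camera): "mask" (420x560 bool, what is visible of it).
The state is a dict: "clock": time; "joints": joint angles; "qvel": joint speeds; "tau": joint torques, N m; "tcp_pos": TCP position; "orientation": TCP orientation; "contact_force": force on the tool from outside, world axes, zero at the start; "moment": the same for the moment, N m; "grip_width": finger opening in m.
Only numpy, scipy, OpenCV 4.12 (cv2) and the standard library are available. Lean on these libraries where they do the work, as an engineer would, in place of code of your own. Each camera call takes 0.05 s, during which the arm holds its last target. There are 200 camera calls.

## Task

Close the steel specimen canister that stands in the white cradle with its bayonet lid (the lid with the bar grip and two side lugs): find where the lugs drop into the slots, press the lid down against the sprung plate, twist it a quarter turn clockwise as seen from above to the end stop, and let it rise into its locked position, level, then let go. Do not force it (a light push finds the slots, a firm one seats it), and leave the other lid, the jar and the small bottles where they stand.

Things in the scene. Friction and masses are not known exactly. Their poses are not given: they have to be found in the camera images.
- lid: Grey plastic bayonet lid, 0.18 kg, upright on the table. Origin: centre of its flat underside, z up. From the underside up, mm: round plug, radius 36 widening to 41 at height 5 (lead-in), 41 on to height 21; disc of radius 57, height 21 to 27; bar grip above. A half turn gives the same lid.
- lid_grip (a point): Centre of the lid's upright bar grip, 45 mm above the lid's origin, axes as the lid's. The bar is 80 mm long along the lid's x, 18 thick along y, and stands from height 27 to 63 above the lid's underside.
- lid_lug (a point): Tip of one of the lid's two opposite lugs, 48 mm from the axis towards the lid's +x; the other points to -x, so they are in line with the bar grip. Each is 24 mm wide, from height 5 to 11 above the lid's underside.
- cradle: Fixed white cradle holding the canister: base 160 x 160 mm, 12 thick, cheeks 62 mm tall at its +y and -y sides. Origin: centre of its underside. The steel canister (outer radius 57, will not turn) stands clamped in it, turned by an UNREPORTED angle of up to 0.42 rad either way about z.
- mouth (a point): Centre of the canister's mouth at rim height, 112 mm above the table; axes are the cradle's. The mouth has an inward flange: bore radius 42.5 mm, top flush with the rim, 8 thick, with two opposite slots, 28 wide, out to radius 49, visible from above. They lie along the mouth's +x and -x, give or take the canister's unreported turn (0.42 rad).
- plate (a joint): Sprung plate inside the canister, m pressed down (0 to 0.016). Its button top is 9 mm below the rim at 0; it pushes up with 6 N, plus 0.5 N per mm. The lid's origin is 5 mm below the rim while the lugs rest on the flange (slots missed); lugs in the slots let it down on the button, at 9 below; let go there, it stays or rises to 9.
- seat (a point): Where the lid's origin is when locked: on the axis, 16 mm below the rim; axes are the cradle's. With the origin 19 to 21 mm below the rim (21: disc on rim, 12 N) the lid turns clockwise from above only. 90 degrees on lie a pocket and, 2.5 degrees further, an end stop; let go there, the spring lifts it 3 mm into the pocket. Let go on the way, it stays at 19 and may be regrasped.
- plain_lid: Bystander: plain grey push-on lid of another pot, disc of radius 47 mm, 14 thick, with a round knob of 26 mm diameter to height 36, no lugs. Origin: centre of its underside.
- jar: Bystander: clear specimen jar, radius 32 mm, 75 tall. Origin: centre of its underside.
- dropper_a: Bystander: small white dropper bottle, radius 18 mm, 75 tall. Origin: centre of its underside.
- dropper_b: Bystander: a second such dropper bottle, radius 18 mm, 75 tall. Origin: centre of its underside.
Not all that is in view belongs to the job. What is shaped like the lid but turquoise is not meant.

How it is judged:
On the way:
1. the lid is pressed down in the canister below its locked height, lugs under the flange (z of lid in the frame of mouth below -0.0178 m and horizontal distance between lid and mouth below 0.005 m), for 0.1 s.
At the end, for the whole second after the job is handed in: The lid is locked: released and at rest, level within 0.06 rad, centred on the mouth within 5 mm, its origin 13.5 to 17.4 mm below the rim (nominally 16, lugs held up in the pockets; an unlocked lid rises to 9 mm, a half-turned one stays at 19) (z of lid in the frame of mouth between -0.0174 and -0.0135 m and horizontal distance between lid and mouth below 0.005 m and angle between lid's own z axis and vertical below 0.06 rad and linear speed of lid below 0.02 m/s); the robot touches nothing.
It fails at once if the lid is forced: it bears on the canister with more than 60 N (contact force between lid and cradle above 60 N).
It fails at once if a bystander (the plain lid, jar or dropper bottles) is moved by more than 25 mm (distance of any of plain_lid, jar, dropper_a, dropper_b from where it was at the start of the episode above 0.025 m).
It also fails if it takes over 67 s, if anything falls off the work surface, if the arm or the gripper's body presses on something with over 40 N, if the wrist force passes 120 N, or if a joint passes its speed limit or range.

## Working session

There is one attempt and no reset: what is moved stays moved. The work goes in short steps, Python scripts to look and compute and a shell command to move; the robot and the scene stay as the last step left them, time stands still between calls to the robot, and variables do not carry over. Pictures are saved under pics/ and viewed, about 8 in all and at most 12, crops included, and the job is handed in when it is done.

```bash
mkdir -p pics; cat > h.py <<'E'
import numpy as np, cv2
from bench import r, viewer, nets
from scipy.spatial.transform import Rotation as R
def grab(n,f=None):
    im,d=viewer.grab_frame(n); c=viewer.calibration(n)
    if f: cv2.imwrite('pics/'+f,im[:,:,::-1])
    return im,d,c
def world(d,c):
    K=np.array(c['mtx']);T=np.linalg.inv(np.array(c['world_to_cam']))
    v,u=np.mgrid[:d.shape[0],:d.shape[1]]
    p=np.stack([(u-K[0,2])/K[0,0]*d,-(v-K[1,2])/K[1,1]*d,-d,np.ones_like(d)],-1)
    return (p@T.T)[...,:3]
def pix(p,c):
    q=np.array(c['world_to_cam'])@np.append(p,1);K=np.array(c['mtx'])
    return K[0,0]*q[0]/-q[2]+K[0,2],K[1,1]*-q[1]/-q[2]+K[1,2]
E
python3 - <<'E'
from h import *
o=r.get_obs();print(o)
im,d,c=grab('top','top.png'); 
for n in['lid','lid_grip','mouth','cradle','plain_lid','jar','dropper_a']:
    try:
        for x in nets.look_for(n,'top'):print(n,np.round(x['location'],3),round(x['score'],2),np.round(pix(x['location'],c)))
    except Exception as e:print(n,e)
im2,d2,c2=grab('scene','scene.png')
cv2.imwrite('pics/both.png',cv2.resize(np.vstack([im,im2]),(448*1,672))[:, :, ::-1])
E
```

```text
{'clock': 0.0, 'joints': array([ 1.20087786,  0.47779151,  0.02229899,  1.55646191, -0.01147029,
        1.10928826, -0.08308714]), 'qvel': array([-8.72796065e-05,  1.71785383e-04,  1.42759885e-03,  1.30936348e-04,
       -4.67511802e-04, -1.00554369e-04,  8.45608919e-04]), 'tau': array([ 1.15993709e-03, -5.96434164e+01,  1.60810076e+00, -2.81193191e+01,
        1.24890968e-02,  9.44659085e-03, -2.48636252e-05]), 'tcp_pos': array([ 0.17456279, -0.65142176,  0.23032627]), 'orientation': array([ 2.08204041,  0.27613806, -2.08283635]), 'contact_force': array([-0.36978307, -0.17802629,  0.24555166]), 'moment': array([ 0.03788322, -0.02114524, -0.00347345]), 'grip_width': 0.08557542095628264}
lid [0.628 0.28  0.026] 0.95 [199. 145.]
lid [0.521 0.088 0.029] 0.81 [276. 187.]
lid [0.18  0.3   0.024] 0.68 [187. 329.]
lid_grip [0.632 0.28  0.023] 0.81 [200. 144.]
lid_grip [0.522 0.088 0.027] 0.78 [276. 187.]
lid_grip [0.181 0.302 0.026] 0.69 [186. 329.]
mouth [ 0.516 -0.177  0.064] 0.76 [387. 186.]
cradle [ 0.515 -0.183  0.059] 0.95 [389. 187.]
plain_lid [0.479 0.283 0.011] 0.59 [198. 205.]
jar [0.666 0.142 0.074] 0.71 [253. 124.]
dropper_a [ 0.686 -0.02   0.052] 0.79 [320. 119.]
dropper_a [0.52  0.086 0.029] 0.4 [277. 188.]
```

View pics/top.png

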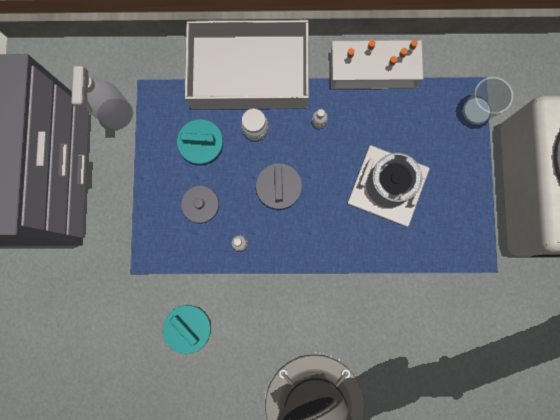

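View pics/scene.png

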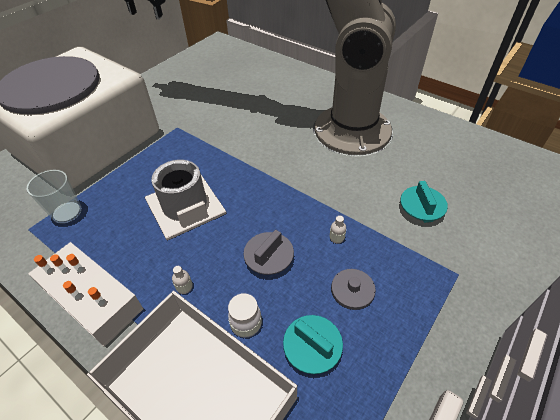

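Candidates in top view: the grey bar lid at (278,187), the turquoise ones at (200,143) and (187,330), and the knobbed plain lid at (200,204). Only (278,187) is grey with a bar. The canister is at (395,180). I'll measure both and confirm in a crop.

```bash
cat > meas.py <<'E'
from h import *
def bar(P,c0,rad=.06):
    s=(np.hypot(P[...,0]-c0[0],P[...,1]-c0[1])<rad)&(P[...,2]>.052)&(P[...,2]<.075)
    q=P[s]; (cx,cy),wh,a=cv2.minAreaRect((q[:,:2]*1000).astype(np.float32))
    C=np.cov((q[:,:2]-q[:,:2].mean(0)).T);w,V=np.linalg.eigh(C);v=V[:,1]
    return len(q),np.array([cx,cy])/1000,wh,q[:,:2].mean(0),np.degrees(np.arctan2(v[1],v[0])),np.median(q[:,2])
def rim(P,c0,n=60):
    from scipy.optimize import least_squares
    s=(np.hypot(P[...,0]-c0[0],P[...,1]-c0[1])<.075)&(abs(P[...,2]-.112)<.006)
    q=P[s][:,:2]
    # outer edge: farthest points per angular bin about centre, radius 57
    c=np.array(c0[:2],float)
    for _ in range(6):
        a=np.arctan2(*(q-c).T[::-1]);rr=np.hypot(*(q-c).T)
        ok=rr<.062
        b=((a+np.pi)/(2*np.pi)*n).astype(int)%n
        o=np.array([q[ok&(b==i)][np.argmax(rr[ok&(b==i)])] for i in range(n) if (ok&(b==i)).sum()>0])
        f=least_squares(lambda x:np.hypot(*(o-x[:2]).T)-x[2],[*c,.057],loss='soft_l1',f_scale=.001)
        c=f.x[:2]
    return len(q),f.x,np.median(P[s][:,2]),s
E
python3 - <<'E'
from meas import *
for n in('top','scene'):
    im,d,c=grab(n);P=world(d,c)
    print(n,bar(P,[.521,.088]))
    print(rim(P,[.515,-.18])[:3])
    m=(abs(P[...,2]-.012)<.005)&(np.hypot(P[...,0]-.515,P[...,1]+.18)<.13)
    print(m.sum(),cv2.minAreaRect((P[m][:,:2]*1000).astype(np.float32)))
    if n=='top': a=cv2.resize(im[130:250,230:450],None,fx=3.6,fy=3.6,interpolation=cv2.INTER_CUBIC);cv2.imwrite('pics/crop.png',a[:,:,::-1])
    for k in('plain_lid','jar','dropper_a'): print(k,[np.round(x['location'],3) for x in nets.look_for(k,n)])
E
```

```text
top (249, array([0.52422607, 0.08299512]), (80.16326141357422, 17.601659774780273), array([0.52376477, 0.08287337]), np.float64(-177.78706948506314), np.float64(0.062195209436384014))
(787, array([ 0.52714912, -0.18943569,  0.05636592]), np.float64(0.11194874053476056))
1529 ((517.781494140625, -176.84286499023438), (236.0580291748047, 242.1301727294922), 49.91156768798828)
plain_lid [array([0.478, 0.282, 0.012])]
jar [array([0.665, 0.139, 0.076]), array([ 0.686, -0.019,  0.052])]
dropper_a [array([0.378, 0.176, 0.051]), array([ 0.682, -0.023,  0.053])]
scene (303, array([0.52415723, 0.08413076]), (79.78825378417969, 18.919557571411133), array([0.52663389, 0.08579014]), np.float64(-179.10064729850586), np.float64(0.0618580134309733))
(631, array([ 0.52632101, -0.18824363,  0.05651761]), np.float64(0.11146933171078344))
1252 ((525.3093872070312, -188.37205505371094), (163.33432006835938, 160.4600830078125), 67.83546447753906)
plain_lid [array([0.491, 0.282, 0.014])]
jar [array([0.685, 0.153, 0.071])]
dropper_a [array([ 0.699, -0.012,  0.047]), array([0.396, 0.184, 0.045])]
```

View pics/crop.png

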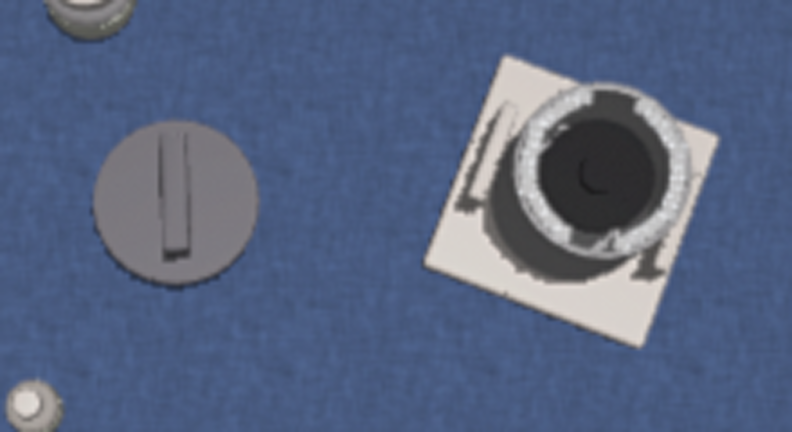

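The crop shows the grey bar lid at crop (176,200), which is the one meant. The canister rim is at (605,170), with flange slots near (615,98) and (587,240), i.e. about -12° from world x. Next I'll get the tool geometry for a wrist look at the mouth.

```bash
cat > tool.py <<'E'
from h import *
def st():
    o=r.get_obs();M=R.from_rotvec(o['orientation']).as_matrix();return o,np.array(o['tcp_pos']),M
def go(target):
    o,p,M=st();return np.round(M.T@(np.array(target)-p)*1000,1)
if __name__=='__main__':
    o,p,M=st();print(p,'\n',M.round(3));print('yaw y',np.degrees(np.arctan2(M[1,1],M[0,1])))
    T=np.linalg.inv(viewer.calibration('wrist')['world_to_cam']);print('cam in tool',(M.T@(T[:3,3]-p)).round(3),(M.T@T[:3,:3]).round(2))
    print('j',np.round(o['joints'],2),'F',np.round(o['contact_force'],1),np.round(o['moment'],2),'w',o['grip_width'],'t',o['clock'])
E
python3 - <<'E'
from tool import *
import runpy;runpy.run_module('tool',run_name='__main__')
print(go([.527,-.189,.36]))
print(viewer.calibration('wrist')['mtx'])
E
```

```text
[ 0.17473797 -0.65201829  0.23133729] 
 [[ 0.     0.259 -0.966]
 [-0.    -0.966 -0.259]
 [-1.     0.    -0.   ]]
yaw y -74.99926622718068
cam in tool [-0.142  0.    -0.065] [[ 0.    0.26 -0.97]
 [ 1.   -0.    0.  ]
 [-0.   -0.97 -0.26]]
j [ 1.2   0.48  0.02  1.56 -0.01  1.11 -0.08] F [-0.4  0.7  0.7] [ 0.01 -0.03  0.07] w 0.08529694782164772 t 0.85
[-128.7 -356.1 -460.1]
[[362.37123961   0.         281.51204904]
 [  0.         362.37123961 208.82927831]
 [  0.           0.           1.        ]]
```

```bash
python3 -m pendant '[85,-9.2,-25.4,-32.9,0, 85,-9.2,-25.4,-32.9,0, 85,-9.2,-25.4,-32.9,0, 85,-9.2,-25.4,-32.9,0, 85,-9.2,-25.4,-32.9,0, 85,-9.2,-25.4,-32.9,0, 85,-9.2,-25.4,-32.9,0, 85,-9.2,-25.4,-32.9,0, 85,-9.2,-25.4,-32.9,0, 85,-9.2,-25.4,-32.9,0, 85,-9.2,-25.4,-32.9,0, 85,-9.2,-25.4,-32.9,0, 85,-9.2,-25.4,-32.9,0, 85,-9.2,-25.4,-32.9,0, 85,0,0,0,0, 85,0,0,0,0]'
cat > slots.py <<'E'
from meas import *
def polar(im,d,c,f):
    P=world(d,c);n,x,z,s=rim(P,[.527,-.189]);print('rim',n,x.round(4),z)
    g=im.astype(float).mean(2)
    A=np.radians(np.arange(0,360,1));RR=np.array([.0445,.0455,.0465,.0475])
    prof=[]
    for rr in RR:
        uv=np.array([pix([x[0]+rr*np.cos(a),x[1]+rr*np.sin(a),.112],c) for a in A],np.float32)
        dz=cv2.remap(P[...,2].astype(np.float32),uv[:,0].reshape(1,-1),uv[:,1].reshape(1,-1),cv2.INTER_NEAREST)[0]
        prof.append(dz)
    prof=np.median(prof,0); low=prof<.109
    e=np.where(np.diff(np.r_[low[-1],low].astype(int))!=0)[0]
    print('edges',[(int(i),bool(low[i])) for i in e])
    w=np.exp(2j*A)[low]
    print('slot dir mod180',np.degrees(np.angle(w.sum()))/2,low.sum())
    return x
E
python3 - <<'E'
from tool import *; from slots import *
o,p,M=st();print(p,np.degrees(np.arctan2(M[1,1],M[0,1])))
im,d,c=grab('wrist','w1.png');polar(im,d,c,0)
E
```

```text
clock: 2.85
tcp_pos: [0.5272, -0.1899, 0.3599]
orientation: [2.081, 0.273, -2.082]
contact_force: [-0.1, -0.3, -0.1]
grip_width: 0.0849
[ 0.52720991 -0.18987897  0.35993541] -75.01872539289401
rim 3310 [ 0.5266 -0.1897  0.0565] 0.11154280387560836
edges [(8, False), (152, True), (187, False), (332, True)]
slot dir mod180 -10.746941268012133 71
```

View pics/w1.png

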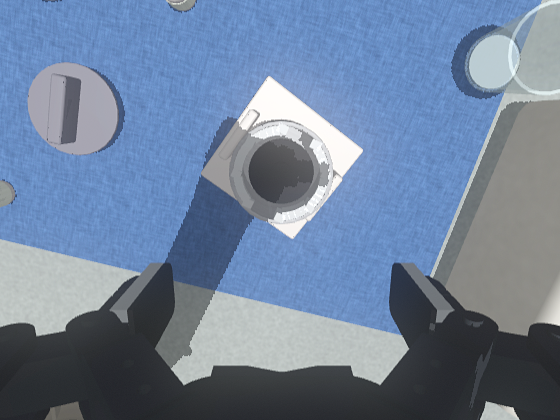

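Wrist view: the canister mouth is at pixel (283,172), with slots at about -10.5° (edges -28…8 and 152…187, 35° wide as expected). Mouth centre is (0.5266,-0.1895). Next I'll turn and go over the lid.

```bash
python3 -m pendant '[85,0,0,0,-0.1816, 85,0,0,0,-0.1816, 85,0,0,0,-0.1816, 85,0,0,0,-0.1816, 85,0,0,0,-0.1816, 85,0,0,0,-0.1816, 85,0,0,0,-0.1816, 85,0,0,0,-0.1816, 85,0,0,0,-0.1816, 85,0,0,0,-0.1816, 85,0,0,0,-0.1816, 85,0,0,0,-0.1816, 85,0,0,0,-0.1816, 85,0,0,0,-0.1816, 85,0,0,0,-0.1816, 85,0,0,0,-0.1816, 85,0,0,0,0]' 100
python3 -m pendant '[85,12,35,-1,0, 85,12,35,-1,0, 85,12,35,-1,0, 85,12,35,-1,0, 85,12,35,-1,0, 85,12,35,-1,0, 85,12,35,-1,0, 85,12,35,-1,0, 85,0,0,0,0, 85,0,0,0,0]'
python3 - <<'E'
from tool import *; from meas import *
import runpy;runpy.run_module('tool',run_name='__main__')
im,d,c=grab('wrist','w2.png');P=world(d,c)
b=bar(P,[.524,.084]);print(b)
m=(abs(P[...,2]-.027)<.004)&(np.hypot(P[...,0]-.524,P[...,1]-.084)<.07)
print(m.sum(),cv2.minEnclosingCircle((P[m][:,:2]*1000).astype(np.float32)))
print(go([*b[1],.026]),'now yaw',np.degrees(np.arctan2(st()[2][1,1],st()[2][0,1])))
E
```

```text
clock: 5.03
tcp_pos: [0.5268, -0.1908, 0.3598]
orientation: [-0.017, 1.571, 0.017]
contact_force: [-0.2, 0.0, -0.1]
grip_width: 0.0849
clock: 6.28
tcp_pos: [0.5126, 0.0891, 0.2641]
orientation: [-0.018, 1.571, 0.017]
contact_force: [-0.2, -0.9, -0.1]
grip_width: 0.0854
[0.51257275 0.08914083 0.26409644] 
 [[-0.    -0.022  1.   ]
 [-0.001  1.     0.022]
 [-1.    -0.001 -0.   ]]
yaw y 91.27868229444246
cam in tool [-0.142 -0.    -0.065] [[-0.    0.26 -0.97]
 [ 1.   -0.   -0.  ]
 [-0.   -0.97 -0.26]]
j [ 0.38  0.28 -0.8   1.84  0.23  1.11  1.09] F [-0.2 -0.9 -0.1] [-0.02 -0.   -0.02] w 0.08536926359677452 t 6.275
(1460, array([0.52348724, 0.08333881]), (79.29969024658203, 17.99733543395996), array([0.52243542, 0.08326638]), np.float64(-178.2563732573422), np.float64(0.06269761435431345))
7150 ((524.0324096679688, 83.21886444091797), 56.95939636230469)
[238.2  -5.5  10.5] now yaw 91.25243445517074
```

```bash
python3 -m pendant '[85,30,-2.8,5.5,-0.008, 85,30,-2.8,5.5,0, 85,30,0,0,0, 85,30,0,0,0, 85,30,0,0,0, 85,30,0,0,0, 85,22,0,0,0, 85,15,0,0,0, 85,10,0,0,0, 85,5,0,0,0, 85,0,0,0,0, 85,0,0,0,0]' 80
python3 -m pendant '[18,0,0,0,0, 15,0,0,0,0, 12,0,0,0,0, 10,0,0,0,0, 10,0,0,0,0, 10,0,0,0,0, 10,0,0,0,0]' 80
python3 tool.py
```

```text
clock: 7.82
tcp_pos: [0.524, 0.0852, 0.0327]
orientation: [-0.026, 1.57, 0.027]
contact_force: [0.4, 0.3, 0.6]
grip_width: 0.0851
clock: 8.7
tcp_pos: [0.5238, 0.0851, 0.0323]
orientation: [-0.027, 1.57, 0.026]
contact_force: [-0.5, -0.5, 5.7]
grip_width: 0.0167
[0.52380289 0.08508451 0.03233653] 
 [[ 0.001 -0.034  0.999]
 [-0.     0.999  0.034]
 [-1.    -0.     0.   ]]
yaw y 91.92888496085598
cam in tool [-0.142 -0.    -0.065] [[-0.    0.26 -0.97]
 [ 1.   -0.   -0.  ]
 [-0.   -0.97 -0.26]]
j [ 0.21  0.6  -0.62  2.01  0.54  0.69  0.85] F [-0.5 -0.5  5.7] [-0.11  0.1   0.03] w 0.016703390470292036 t 8.7
```

```bash
python3 -m pendant '[10,-10,0,0,0, 10,-20,0,0,0, 10,-25,0,0,0, 10,-25,0,0,0, 10,-25,0,0,0, 10,-25,0,0,0, 10,-25,0,0,0, 10,-15,0,0,0, 10,0,-20,-0.6,0, 10,0,-35,-0.8,0, 10,0,-35,-0.8,0, 10,0,-40,-1,0, 10,0,-40,-1,0, 10,0,-40,-1,0, 10,0,-34.4,-0.7,0, 10,0,-20,-0.6,0, 10,0,-10,0,0, 10,0,0,0,0.107, 10,0,0,0,0.107, 10,0,0,0,0]'
python3 -m pendant '[10,0,0,0,0,10,0,0,0,0]'
cat > chk.py <<'E'
from tool import *; from meas import *
import sys
o,p,M=st();print('t',o['clock'],'tcp',p.round(4),'yaw bar',np.degrees(np.arctan2(M[1,1],M[0,1]))-90,'F',np.round(o['contact_force'],1),np.round(o['moment'],2),'lid below rim mm',round((.112-(p[2]-.0323))*1000,1),'w',o['grip_width'])
print('to mouth',go([.5266,-.1895,p[2]]))
if len(sys.argv)>1:
    for n in sys.argv[2:]:
        im,d,c=grab(n,sys.argv[1]+n+'.png');P=world(d,c)
        s=(np.hypot(P[...,0]-p[0],P[...,1]-p[1])<.065)
        z0=p[2]-.0323
        q=P[s&(abs(P[...,2]-z0-.027)<.004)]
        if len(q)>30:print(n,len(q),cv2.minEnclosingCircle((q[:,:2]*1000).astype(np.float32)),'disc top z',np.median(q[:,2]))
E
python3 chk.py k1 top scene
```

```text
clock: 11.2
tcp_pos: [0.5265, -0.1879, 0.2023]
orientation: [0.139, 1.566, -0.139]
contact_force: [-0.2, 0.7, -1.7]
grip_width: 0.0169
clock: 11.45
tcp_pos: [0.5264, -0.189, 0.2021]
orientation: [0.14, 1.566, -0.14]
contact_force: [0.8, 0.9, -1.6]
grip_width: 0.0169
t 11.45 tcp [ 0.5264 -0.189   0.2021] yaw bar -10.22450584262846 F [ 0.8  0.9 -1.6] [-0.02  0.01 -0.01] lid below rim mm -57.8 w 0.0168936920993204
to mouth [-0.  -0.5  0.3]
top 982 ((527.5294799804688, -189.32083129882812), 56.90400314331055) disc top z 0.19697488130686858
scene 844 ((526.4492797851562, -188.26763916015625), 57.34476089477539) disc top z 0.1963917080065936
```

View pics/k1scene.png

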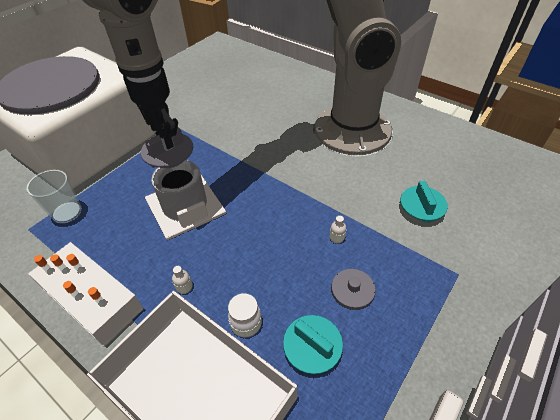

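The lid hangs level over the mouth, around pixel (165,152) in the scene view. Disc and rim centres agree to 0.5 mm in both cameras. Descending to just above the rim, then slowly.

```bash
python3 -m pendant '[10,12,-0.3,0.2,0, 10,15,0,0,0, 10,15,0,0,0, 10,10,0,0,0, 10,4,0,0,0, 10,2,0,0,0, 10,0,0,0,0, 10,0,0,0,0]';python3 chk.py
python3 -m pendant '[10,1,0,0,0, 10,1,0,0,0, 10,1,0,0,0, 10,0,0,0,0]';python3 chk.py
```

```text
clock: 12.55
tcp_pos: [0.5267, -0.1898, 0.1445]
orientation: [0.141, 1.565, -0.142]
contact_force: [0.1, 0.3, -1.7]
grip_width: 0.0168
t 12.55 tcp [ 0.5267 -0.1898  0.1445] yaw bar -10.327627937081644 F [ 0.1  0.3 -1.7] [ 0.    0.06 -0.04] lid below rim mm -0.2 w 0.016809098119347703
to mouth [-0.   0.2 -0.2]
clock: 13.05
tcp_pos: [0.5264, -0.1897, 0.141]
orientation: [0.141, 1.566, -0.141]
contact_force: [0.2, 0.5, -1.4]
grip_width: 0.0169
t 13.05 tcp [ 0.5264 -0.1897  0.141 ] yaw bar -10.322588044859415 F [ 0.2  0.5 -1.4] [-0.01 -0.03 -0.01] lid below rim mm 3.3 w 0.016887456115888
to mouth [-0.   0.2  0.2]
```

```bash
python3 -m pendant '[10,1,0,0,0, 10,1,0,0,0, 10,0,0,0,0]';python3 chk.py
```

```text
clock: 13.42
tcp_pos: [0.5264, -0.1897, 0.139]
orientation: [0.142, 1.566, -0.141]
contact_force: [0.2, 0.1, -1.9]
grip_width: 0.017
t 13.425 tcp [ 0.5264 -0.1897  0.139 ] yaw bar -10.322886906647753 F [ 0.2  0.1 -1.9] [-0.03  0.    0.02] lid below rim mm 5.3 w 0.01703774316067895
to mouth [-0.   0.2  0.2]
```

```bash
python3 -m pendant '[10,1,0,0,0, 10,1,0,0,0, 10,0,0,0,0]';python3 chk.py; python3 -m pendant '[10,0.7,0,0,0, 10,0.7,0,0,0, 10,0,0,0,0]';python3 chk.py
```

```text
clock: 13.8
tcp_pos: [0.5264, -0.1897, 0.137]
orientation: [0.142, 1.566, -0.142]
contact_force: [0.0, -0.9, -1.4]
grip_width: 0.0167
t 13.8 tcp [ 0.5264 -0.1897  0.137 ] yaw bar -10.32757428538055 F [ 0.  -0.9 -1.4] [-0.    0.02 -0.01] lid below rim mm 7.3 w 0.01667860774943978
to mouth [-0.   0.2  0.2]
clock: 14.18
tcp_pos: [0.5264, -0.1897, 0.1356]
orientation: [0.142, 1.566, -0.141]
contact_force: [-0.4, 0.4, -2.3]
grip_width: 0.0171
t 14.175 tcp [ 0.5264 -0.1897  0.1356] yaw bar -10.326619800412061 F [-0.4  0.4 -2.3] [-0.02  0.04 -0.  ] lid below rim mm 8.7 w 0.017116919695466894
to mouth [-0.   0.2  0.2]
```

The lugs dropped into the slots without any force. Pressing on against the plate.

```bash
python3 -m pendant '[10,1,0,0,0, 10,1,0,0,0, 10,1,0,0,0, 10,1,0,0,0, 10,0,0,0,0]';python3 chk.py; python3 -m pendant '[10,1,0,0,0, 10,1,0,0,0, 10,1,0,0,0, 10,1,0,0,0, 10,1,0,0,0, 10,1,0,0,0, 10,1,0,0,0, 10,0,0,0,0, 10,0,0,0,0]';python3 chk.py
```

```text
clock: 14.8
tcp_pos: [0.5266, -0.1897, 0.1319]
orientation: [0.141, 1.566, -0.142]
contact_force: [-1.6, 1.0, 6.1]
grip_width: 0.0173
t 14.8 tcp [ 0.5266 -0.1897  0.1319] yaw bar -10.32398161868987 F [-1.6  1.   6.1] [ 0.05  0.43 -0.01] lid below rim mm 12.4 w 0.017262211659897806
to mouth [-0.   0.2 -0. ]
clock: 15.92
tcp_pos: [0.5266, -0.1897, 0.1253]
orientation: [0.141, 1.566, -0.142]
contact_force: [-2.6, 0.7, 8.7]
grip_width: 0.0172
t 15.925 tcp [ 0.5266 -0.1897  0.1253] yaw bar -10.330543836124122 F [-2.6  0.7  8.7] [0.12 0.76 0.  ] lid below rim mm 19.0 w 0.01718452498839018
to mouth [-0.   0.2 -0.1]
```

```bash
python3 -m pendant '[10,0.5,0,0,0, 10,0.5,0,0,0, 10,0.5,0,0,0, 10,0,0,0,0]';python3 chk.py
```

```text
clock: 16.42
tcp_pos: [0.5267, -0.1897, 0.1238]
orientation: [0.141, 1.566, -0.142]
contact_force: [-2.6, 0.8, 8.2]
grip_width: 0.0168
t 16.425 tcp [ 0.5267 -0.1897  0.1238] yaw bar -10.32380729252283 F [-2.6  0.8  8.2] [ 0.14  0.87 -0.  ] lid below rim mm 20.5 w 0.016787129493709415
to mouth [-0.   0.2 -0.1]
```

```bash
python3 -m pendant '[10,0,0,0,0.03, 10,0,0,0,0.05, 10,0,0,0,0.05, 10,0,0,0,0.05, 10,0,0,0,0]';python3 chk.py k2 top
```

```text
clock: 17.05
tcp_pos: [0.5275, -0.1895, 0.1242]
orientation: [0.283, 1.55, -0.283]
contact_force: [-1.7, 1.2, 9.0]
grip_width: 0.0168
t 17.05 tcp [ 0.5275 -0.1895  0.1242] yaw bar -20.654860152718697 F [-1.7  1.2  9. ] [ 0.25  0.39 -0.03] lid below rim mm 20.1 w 0.01680071478951976
to mouth [-0.  -0.3 -0.8]
top 825 ((528.376708984375, -189.30067443847656), 57.07513427734375) disc top z 0.1190275853832452
```

```bash
python3 -m pendant '[10,0,-0.2,-0.5,0.1, 10,0,0,0,0.1, 10,0,0,0,0.1, 10,0,0,0,0.1, 10,0,0,0,0.1, 10,0,0,0,0.1, 10,0,0,0,0]';python3 chk.py
```

```text
clock: 17.98
tcp_pos: [0.5275, -0.1896, 0.1244]
orientation: [0.75, 1.435, -0.748]
contact_force: [-0.4, 1.9, 8.9]
grip_width: 0.017
t 17.975 tcp [ 0.5275 -0.1896  0.1244] yaw bar -55.05622719485465 F [-0.4  1.9  8.9] [ 0.24  0.25 -0.07] lid below rim mm 19.9 w 0.01697790517066936
to mouth [-0.  -0.7 -0.6]
```

```bash
python3 -m pendant '[10,0.4,-0.3,-0.3,0.1, 10,0,0,0,0.1, 10,0,0,0,0.1, 10,0,0,0,0.1, 10,0,0,0,0.1, 10,0,0,0,0.1, 10,0,0,0,0.1, 10,0,0,0,0]';python3 chk.py;python3 -m pendant '[10,0,0,0,0.04, 10,0,0,0,0.03,10,0,0,0,0]'; python3 chk.py
```

```text
clock: 18.98
tcp_pos: [0.5273, -0.1898, 0.1241]
orientation: [1.277, 1.162, -1.273]
contact_force: [-1.0, 0.6, 9.1]
grip_width: 0.0165
t 18.975 tcp [ 0.5273 -0.1898  0.1241] yaw bar -95.17360842395081 F [-1.   0.6  9.1] [ 0.14  0.1  -0.01] lid below rim mm 20.2 w 0.016523557759339277
to mouth [-0.  -0.7 -0.2]
clock: 19.35
tcp_pos: [0.5273, -0.1898, 0.1241]
orientation: [1.327, 1.126, -1.323]
contact_force: [-0.6, 0.4, 8.3]
grip_width: 0.0171
t 19.35 tcp [ 0.5273 -0.1898  0.1241] yaw bar -99.13649302393739 F [-0.6  0.4  8.3] [ 0.09  0.16 -0.06] lid below rim mm 20.2 w 0.017078802417856483
to mouth [-0.  -0.7 -0.2]
```

Now small steps until the end stop shows as torque.

```bash
python3 -m pendant '[10,0,0,0,0.025, 10,0,0,0,0.015, 10,0,0,0,0]'; python3 chk.py;python3 -m pendant '[10,0,0,0,0.015, 10,0,0,0,0.01,10,0,0,0,0]'; python3 chk.py
```

```text
clock: 19.73
tcp_pos: [0.5273, -0.1899, 0.1241]
orientation: [1.356, 1.105, -1.352]
contact_force: [-0.6, -0.5, 8.8]
grip_width: 0.0169
t 19.725 tcp [ 0.5273 -0.1899  0.1241] yaw bar -101.41683245337788 F [-0.6 -0.5  8.8] [0.08 0.1  0.06] lid below rim mm 20.2 w 0.016915092733659584
to mouth [-0.  -0.7 -0.2]
clock: 20.1
tcp_pos: [0.527, -0.1897, 0.1241]
orientation: [1.373, 1.092, -1.37]
contact_force: [-1.8, 0.7, 9.3]
grip_width: 0.0167
t 20.1 tcp [ 0.527  -0.1897  0.1241] yaw bar -102.79062149830317 F [-1.8  0.7  9.3] [0.16 0.31 0.32] lid below rim mm 20.2 w 0.016715584213678008
to mouth [-0.  -0.4 -0.1]
```

Torque rose to 0.32 N·m at -102.8°: that's the end stop. Letting it rise into the pocket.

```bash
python3 -m pendant '[10,-1,0,0,0, 10,-1,0,0,0, 10,-1,0,0,0, 10,0,0,0,0]'; python3 chk.py;python3 -m pendant '[10,-0.6,0,0,0, 10,-0.5,0,0,0,10,0,0,0,0]'; python3 chk.py k3 top scene
```

```text
clock: 20.6
tcp_pos: [0.5269, -0.1896, 0.1266]
orientation: [1.373, 1.093, -1.37]
contact_force: [-0.5, 0.1, 6.9]
grip_width: 0.0167
t 20.6 tcp [ 0.5269 -0.1896  0.1266] yaw bar -102.79034655467582 F [-0.5  0.1  6.9] [0.11 0.1  0.27] lid below rim mm 17.7 w 0.016720577994356153
to mouth [-0.  -0.3 -0.1]
clock: 20.98
tcp_pos: [0.5269, -0.1897, 0.1276]
orientation: [1.373, 1.093, -1.37]
contact_force: [1.6, -0.0, 5.1]
grip_width: 0.017
t 20.975 tcp [ 0.5269 -0.1897  0.1276] yaw bar -102.80984782700247 F [ 1.6 -0.   5.1] [-0.01 -0.09  0.24] lid below rim mm 16.7 w 0.016951721195438123
to mouth [-0.  -0.3 -0.1]
top 844 ((527.2804565429688, -190.4265899658203), 57.319664001464844) disc top z 0.12233037498488375
scene 899 ((526.2669677734375, -189.0605926513672), 57.5563850402832) disc top z 0.12200788156433617
```

```bash
python3 -m pendant '[10,-0.5,0,0,0, 10,-0.4,0,0,0, 10,0,0,0,0]'; python3 chk.py k4 top scene
```

```text
clock: 21.45
tcp_pos: [0.5267, -0.1897, 0.1283]
orientation: [1.373, 1.093, -1.37]
contact_force: [2.4, -0.5, 5.0]
grip_width: 0.0172
t 21.45 tcp [ 0.5267 -0.1897  0.1283] yaw bar -102.83730092869186 F [ 2.4 -0.5  5. ] [ 0.02 -0.65  0.21] lid below rim mm 16.0 w 0.0171889194979185
to mouth [-0.  -0.1 -0.1]
top 850 ((527.0946044921875, -190.3010711669922), 56.88016891479492) disc top z 0.1231926348296215
scene 890 ((524.8219604492188, -189.40557861328125), 57.87062072753906) disc top z 0.12277252442782827
```

```bash
python3 -m pendant '[19,0,0,0,0, 22,0,0,0,0, 30,0,0,0,0, 40,0,0,0,0, 60,0,0,0,0, 85,0,0,0,0, 85,0,0,0,0, 85,0,0,0,0]' 20
python3 -m pendant '[85,-8,0,0,0, 85,-15,0,0,0, 85,-25,0,0,0, 85,-30,0,0,0, 85,-30,0,0,0, 85,-30,0,0,0, 85,-30,0,0,0, 85,0,0,0,0, 85,0,0,0,0]'
cat > fin.py <<'E'
from tool import *; from meas import *
c0=np.array([.5266,-.1895])
for n in('top','scene','wrist'):
    im,d,c=grab(n,'fin_'+n+'.png');P=world(d,c);rr=np.hypot(P[...,0]-c0[0],P[...,1]-c0[1])
    q=P[(rr<.053)&(abs(P[...,2]-.123)<.006)]
    A=np.c_[q[:,:2]-c0,np.ones(len(q))]
    for _ in range(4):
        k=np.linalg.lstsq(A,q[:,2],rcond=None)[0];ok=abs(A@k-q[:,2])<.002;A,q=A[ok],q[ok]
    e=P[(rr<.07)&(abs(P[...,2]-.123)<.006)]
    print(n,len(q),'below rim mm',(.112+.027-k[2])*1000,'tilt',np.hypot(k[0],k[1]),cv2.minEnclosingCircle((e[:,:2]*1000).astype(np.float32)))
    b=P[(rr<.06)&(P[...,2]>.15)&(P[...,2]<.165)]
    if len(b)>20:print(' bar',cv2.minAreaRect((b[:,:2]*1000).astype(np.float32)),np.median(b[:,2]))
E
python3 fin.py; python3 chk.py
```

```text
clock: 22.55
tcp_pos: [0.5255, -0.1897, 0.1278]
orientation: [1.373, 1.095, -1.373]
contact_force: [1.4, -0.6, 0.0]
grip_width: 0.085
clock: 23.68
tcp_pos: [0.5252, -0.1896, 0.2959]
orientation: [1.372, 1.094, -1.373]
contact_force: [-1.0, -0.4, -0.1]
grip_width: 0.0849
top 761 below rim mm 15.586345436881254 tilt 0.0041864683024312455 ((527.85498046875, -190.45297241210938), 57.000770568847656)
 bar ((528.3280029296875, -183.848876953125), (66.77952575683594, 18.76573944091797), 78.05797576904297) 0.15877416776812314
scene 737 below rim mm 16.194740215574974 tilt 0.003466835705950996 ((525.4705810546875, -189.20343017578125), 57.72752380371094)
 bar ((526.7069091796875, -190.76708984375), (83.54800415039062, 18.692747116088867), 77.77595520019531) 0.15834990926206172
wrist 8721 below rim mm 16.320232942460795 tilt 0.0013786540739108672 ((526.9285278320312, -189.90365600585938), 57.020713806152344)
 bar ((526.552490234375, -189.36183166503906), (79.09646606445312, 18.012248992919922), 77.75485229492188) 0.15844520831675213
t 23.825 tcp [ 0.5249 -0.1895  0.2949] yaw bar -102.85764544187066 F [-0.2 -0.4 -0.3] [-0.01  0.03  0.02] lid below rim mm -150.6 w 0.0845613965780365
to mouth [-0.   1.7 -0.4]
```

View pics/fin_wrist.png

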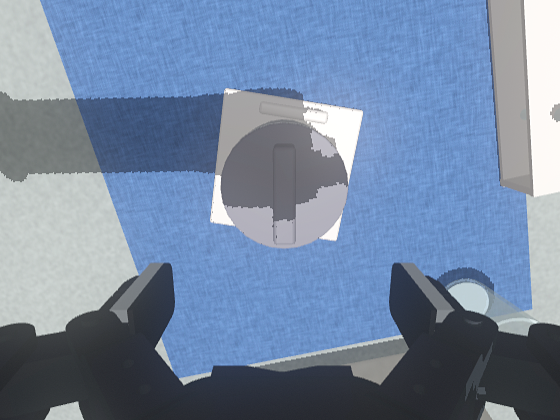

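The lid sits on the canister at pixel (284,185), level and clear of the open fingers. It is 15.6–16.3 mm below the rim, tilted less than 0.005 rad and centred to about 1 mm. Handing in.

```bash
python3 -c "
from bench import r
print(r.hand_in())"
```

```text
the job is handed in; nothing more can be done
None
```

The canister is closed with the grey bayonet lid, and I handed the job in at about 24 s of the 67 s allowed.

- **What I did:** I lined the lugs up with the slots, which lay about -10.4° from world x, and they dropped in without any push. I pressed the lid to about 20 mm below the rim at roughly 9 N. I then turned it about 92.5° clockwise until the wrist torque rose to 0.32 N·m at the end stop. The lid rose into the pocket, then I let go and backed off.
- **Final checks:**

| Check | Measured |
|---|---|
| Origin below rim | 15.6 mm (top), 16.2 mm (scene), 16.3 mm (wrist); 16 is nominal |
| Tilt | below 0.005 rad |
| Centring | within about 1–1.5 mm |
| Bar angle | -102.2°, against -102.9° for the gripper at release |
| Contact force after retreat | about 0 |

- **Disagreement:** the top camera sees the bar 6 mm off and only 67 mm long, which I put down to the gripper partly hiding it. The other two cameras show it centred and full length.
- **Not checked:** I did not re-measure the other lid, jar and bottles at the end. The arm's path stayed clear of them and no unexpected force showed.

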